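# Slide the tensioner carrier home and hold the tensioner wound

## Robot

A 6-joint arm with a two-finger parallel gripper is mounted at the origin on a cart in front of the work surface, level with it; the furniture and walls round the work are solid. World frame = base frame: x ahead of the robot, y to its left, z up, the work surface at z = 0. Lengths are in mm, angles in rad, forces in N, time in s.
With the tool pointing down it reaches from about 325 to 850 mm from the base axis. Payload 15.5 kg.
Tool frame: the origin (TCP) lies at the very end of the fingers, on their centre line; the grasp point (between the pads) lies 19 mm behind it; z points along the fingers, y is the line along which they close (so a half turn about z gives the same grasp; the last joint's range is limited). The gripper opens to 91 mm and grips with 3 to 60 N. Pads are 32 mm wide; open, the fingers measure 118 mm over their backs; the gripper's body (76 mm by 178 mm) begins 60 mm behind the grasp point.
Start: joints at [-1.444, 0.494, 1.345, -0, 1.302, -0.096], TCP at [138.102, -609.552, 213.915] pointing down, gripper open.
Joint ranges: [-2.91, 2.91], [-0.82, 2.16], [0.22, 2.67], [-1.22, 4.37], [0.12, 2.79], [-3.08, 3.08]. Speed limits (rad/s): [1.89, 1.89, 2.57, 3.01, 3.01, 3.01].

## Interface

Orientations are given as a unit quaternion [x, y, z, w].
In Python, from station import manip, eoat, vision, ticket gives the robot as it stands. Calls block until the motion is done:
- manip.move_to(position, orientation): joint-space move of the TCP to a pose.
- manip.move_l(position, rot=None, feed=150): straight line of the TCP; rot=None keeps the orientation; feed is the mean speed in mm/s.
- manip.movej(angles): joint-space move.
- eoat.open_gripper() and eoat.close(f_grip=None): open the fingers fully, or close them until they stop; f_grip is the grip in N (None keeps the last).
- manip.dwell(seconds).
- manip.solve_ik(position, orientation): joint angles nearest the present ones, or None.
- manip.sense(): the state.
- vision.get_image(name): name is "scene" or "top" or "wrist"; returns the picture (400x640x3 uint8, red, green, blue); there is no depth.
- vision.camera_model(name): a dict with "camera_matrix" (3x3 intrinsics, pixels), "k1" (the pictures are not rectified: a ray, as slopes to the right and down, at radius r is drawn at 1 + k1 r^2 times it, then the intrinsics apply), "cam_to_world" (4x4, takes a point from camera to world coordinates); the wrist camera has in their place "mount" (4x4, takes a point from camera to tool coordinates, whose origin is the TCP and whose axes are the flange's). Camera axes: x right, y up, looking along -z (the intrinsics and any distortion apply to the point x, -y, -z); pixel columns grow to the right and rows downward; lengths in mm; the calibration is good to about 2 mm. A picture is of the moment at which its call begins: read the wrist's pose just before it. camera_model takes no time and is no camera call.
A pose or a line that the arm cannot do raises manip.Unreachable and nothing moves.
- ticket.hand_in(): hands the job in, once; it reports no verdict.
Trained networks look in the newest picture that a camera, given by its name, has taken for a name from the list of things; names that differ only in an ending like _2 or _b are one class to them, and where a whole thing is asked for, a point or a joint stands for the part that bears it (a point fixed in the world has none). Each returns a list of dicts, best first, with "confidence" (0 to 1); they miss things now and then, are a little off and sometimes report something else, mostly with a low value. They report only what shows in the picture. A call takes as long as a camera call.
- vision.recognise(name, camera): "box" ([left, top, width, height] in pixels, round what is visible of it).
- vision.place_of(name, camera): "at" ([row, column] in pixels: a listed point, or the origin of a listed thing).
The state is a dict: "clock": time; "joint_positions": joint angles; "joint_vel": joint speeds; "tau": joint torques, N m; "position": TCP position; "orientation": TCP orientation; "force": force on the tool from outside, world axes, zero at the start; "moment": the same for the moment, N m; "gripper_width": opening from 0.0 (shut) to 1.0 (fully open).
Only numpy, scipy, OpenCV 4.12 (cv2) and the standard library are available. Lean on these libraries where they do the work, as an engineer would, in place of code of your own. Each camera call takes 0.05 s, during which the arm holds its last target. There are 200 camera calls.

## Task

Slide the steel carrier plate, with the belt tensioner bolted on it, nose first into the slotted holder until it is fully home against the end stop, so that the holder can take the spring's torque. Then swing the tensioner's pulley arm clockwise (seen from above) against its spring, right up to its stop, and finish while still holding it there, the plate still fully home, so that I can slip the locking pin in. Leave the oil filter, the bearing and the ratchet beside it where they are.

Things in the scene. Friction and masses are not known exactly. Their poses are not given: they have to be found in the camera images.
- holder: U-shaped grey slide holder on the bench: two 150 mm rails and an end stop, 152 mm wide. Origin on the bench midway along and between the rails; x = the way in, z up. Mouth at x = -75 mm (flared lead-ins reach to -108), end stop's near face at +75. Slot 114 mm wide, 10.5 mm high; the lips over it leave 92 mm between them, tops 18 mm above the bench (screw heads 23, end stop 26-31).
- carrier_nose (a point): middle of the carrier's leading edge, 4 mm above the bench. The carrier is a loose flat steel plate, 180 long, 110 wide, 8 mm thick, 0.75 kg (+-25 %) with all on it, that slides on the bench. x points out of the leading edge (the way in), y to the plate's left, z up. Fully home the nose touches the end stop: +75 mm in the holder's x, y = 0.
- carrier_handle (a point): middle of the carrier's pull handle: round bar of 11 mm diameter, 56 mm long along the plate's y, on two legs at the rear end; axis 46 mm above the bench, 170 mm behind the nose, on the plate's middle line. Axes as for the nose. With the plate home it stands 20 mm outside the rails' ends.
- pivot (a point): top of the tensioner's pivot bolt on the carrier, 50 mm above the bench, 55 mm behind the nose and 5 mm right of the plate's middle line; the pulley arm turns about the vertical axis through it. Axes as for the nose. The spring housing below is 72 mm across.
- pulley_cap (a point): middle of the round dust cap on the tensioner pulley: 30 mm diameter, 68 to 84 mm above the bench, this point at 77 mm. Below it the grooved black pulley, 59 mm diameter, 44 to 68 mm above the bench. Cap and pulley turn freely together on a bearing at the arm's end, 80 mm from the pivot axis; their own turning does not matter.
- tensioner (a joint): swing of the pulley arm, rad: 0 at rest, grows clockwise seen from above, 1.134 at its stop. The arm points 125 degrees left of the plate's forward direction at 0, 60 degrees left of it at the stop. The spring always drives it back to 0: about 6 N at the pulley near rest, 12 N at the stop. Winding it also pushes the plate toward the end stop.
- oil_filter_mid (a point): middle of a standing spin-on oil filter, 69 mm in diameter and 90 mm high, loose: not to be moved
- bearing_mid (a point): middle of a ball bearing lying flat, 47 mm in diameter and 14 mm high, loose: not to be moved
- ratchet_mid (a point): middle of a ratchet lying on the bench, 199 mm long, 36 mm wide, 31 mm high, loose: not to be moved

How it is judged:
By the outcome, as a careful person would: the job done as asked, in the order asked, and still so for the second after the job is handed in, while the arm keeps its last pose, push and grip.
It also fails if it takes over 64 s, if anything falls off the work surface, if the arm or the gripper's body presses on something with over 40 N, if the wrist force passes 120 N, or if a joint passes its speed limit or range.

## Working session

There is one attempt and no reset: what is moved stays moved. The work goes in short steps, each a Python script; the robot and the scene stay as the last script left them, time stands still between calls to the robot, and variables do not carry over. Pictures are saved under pics/ and viewed, on a budget of 10 in all, crops included, one or two more only if the job needs it, and the job is handed in when it is done.

```bash
mkdir -p pics; ls
cat > h.py <<'E'
import numpy as np, cv2
from scipy.spatial.transform import Rotation as R
from station import manip, eoat, vision, ticket
def cam_pose(name):
    m=vision.camera_model(name); K=np.array(m["camera_matrix"]); k1=m["k1"]
    if "cam_to_world" in m: T=np.array(m["cam_to_world"])
    else:
        s=manip.sense(); W=np.eye(4); W[:3,:3]=R.from_quat(s["orientation"]).as_matrix(); W[:3,3]=s["position"]
        T=W@np.array(m["mount"])
    return K,k1,T
def ray(name,row,col,C=None):
    K,k1,T=C or cam_pose(name)
    # distortion: single k1 on r^2 of undistorted -> cv2 model
    u=cv2.undistortPoints(np.array([[[col,row]]],float),K,np.array([k1,0,0,0,0.]))[0,0]
    d=T[:3,:3]@np.array([u[0],-u[1],-1.]); return T[:3,3],d
def at_z(name,row,col,z,C=None):
    o,d=ray(name,row,col,C); return o+d*(z-o[2])/d[2]
def proj(name,P,C=None):
    K,k1,T=C or cam_pose(name)
    p=np.linalg.inv(T)@np.append(P,1); x,y=p[0]/-p[2],-p[1]/-p[2]; s=1+k1*(x*x+y*y)
    return K[1,1]*y*s+K[1,2],K[0,0]*x*s+K[0,2]
def save(im,f): cv2.imwrite("pics/"+f,im[:,:,::-1])
HZ=dict(holder=0,carrier_nose=4,carrier_handle=46,pivot=50,pulley_cap=77,oil_filter_mid=45,bearing_mid=7,ratchet_mid=15)
E
python3 - <<'E'
from h import *
for c in ("top","scene"):
    im=vision.get_image(c); save(im,c+"0.png"); C=cam_pose(c); print(c,C[2][:3,3].round())
    for n,z in HZ.items():
        for d in vision.place_of(n,c)[:2]:
            print(n,np.round(d["at"],1),round(d["confidence"],2),at_z(c,*d["at"],z,C)[:2].round(1))
print(manip.sense())
E
```

```text
pics
top [483. -15. 931.]
carrier_nose [233.8 264.6] 0.95 [508.1 100.9]
carrier_handle [245.7 191.6] 0.62 [483.3 266.5]
carrier_handle [181.4 441.4] 0.37 [ 622.3 -328.6]
pivot [241.  240.9] 0.85 [491.4 150.6]
pivot [133.2 254.1] 0.25 [750.3 118.7]
pulley_cap [213.  214.8] 0.64 [556.2 205.2]
oil_filter_mid [131.1 255.6] 0.61 [757.  115.7]
bearing_mid [253.9 419.3] 0.84 [ 450.6 -277. ]
ratchet_mid [180.1 440.9] 0.87 [ 630.4 -338.6]
scene [223. 669. 510.]
holder [223.2 355.7] 0.59 [483.2 -78.1]
carrier_nose [257.2 312.6] 0.67 [517.   86.1]
carrier_handle [303.8 285.2] 0.91 [479.3 264.4]
pivot [262.5 308.9] 0.92 [489.6 156.2]
pivot [220.1 357.4] 0.38 [458.7 -18. ]
pulley_cap [257.9 264.3] 0.61 [551.8 207.7]
oil_filter_mid [224.3 212.6] 0.6 [741.9 120.3]
bearing_mid [188.9 397.3] 0.66 [ 436.5 -275. ]
ratchet_mid [164.5 339.4] 0.79 [ 634.9 -342. ]
ratchet_mid [262.3 316.1] 0.46 [497.1 110.6]
{'clock': 0.9, 'joint_positions': array([-1.44352425e+00,  4.93581748e-01,  1.34549117e+00,  6.00332809e-07,
        1.30252618e+00, -9.55359519e-02]), 'joint_vel': array([ 0.00035527,  0.00126561,  0.00025051, -0.00034963,  0.00216842,
       -0.00029358]), 'tau': array([ 3.83553106e-04, -8.78674436e+01, -3.82253909e+01,  7.05077732e-02,
        4.38004907e-02, -1.17002463e-05]), 'position': array([ 138.08680642, -609.55241503,  213.92931933]), 'orientation': array([ 9.93800997e-01,  1.11173643e-01,  2.38307265e-07, -3.22372896e-06]), 'force': array([0.26954228, 0.8388897 , 0.05182228]), 'moment': array([-0.01684594, -0.06436047, -0.01420328]), 'gripper_width': 1.000432590387023}
```

```bash
python3 -c "
import cv2,numpy as np
print(cv2.imread('pics/top0.png').shape)"
```

```text
(400, 640, 3)
```

View pics/top0.png

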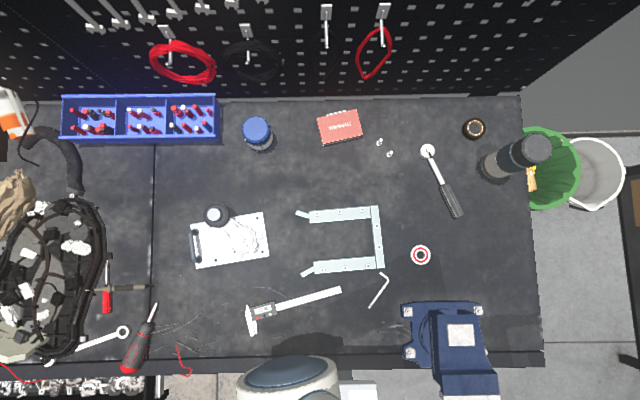

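View pics/scene0.png

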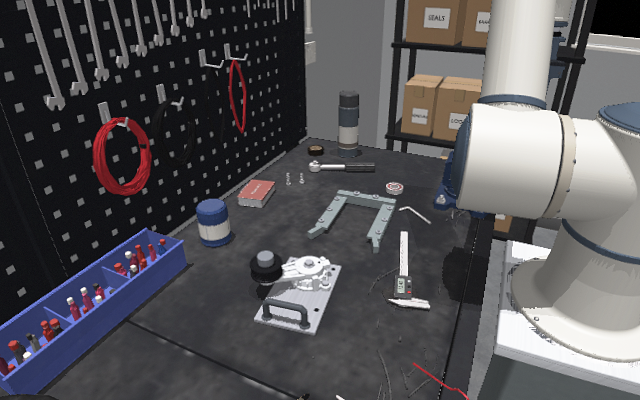

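The top view shows the carrier at about (235, 230), heading right. The holder is centred near (239, 345) with its mouth on the left and its end stop at col 378, and a caliper lies below the path. The scene view agrees with this. I'll use the wrist camera for finer measurements.

Run:
```python
from h import *
print(vision.camera_model("wrist"))
q=R.from_euler('x',180,degrees=True).as_quat()
for tag,p in (("hold",[470,-90,330]),("carr",[470,160,330])):
    manip.move_to(p,q); manip.dwell(0.2)
    C=cam_pose("wrist"); im=vision.get_image("wrist"); save(im,f"w_{tag}.png"); np.save(f"pics/{tag}.npy",C[2]); print(C[2].round(3).tolist())
    for n in ("holder","carrier_nose","carrier_handle","pivot","pulley_cap"):
        for d in vision.place_of(n,"wrist")[:1]:
            print(n,np.round(d["at"],1),round(d["confidence"],2),at_z("wrist",*d["at"],HZ[n],C)[:2].round(1))
print(manip.sense()["clock"])
```

```text
{'camera_matrix': array([[300.9695907 ,   0.        , 318.45903976],
       [  0.        , 300.9695907 , 195.17009496],
       [  0.        ,   0.        ,   1.        ]]), 'k1': -0.03996318813694603, 'mount': array([[ 2.22715839e-03,  9.62528892e-01,  2.71170004e-01,
         7.63541364e+01],
       [ 9.99996505e-01, -1.75733678e-03, -1.97537769e-03,
        -1.06452647e+00],
       [-1.42482107e-03,  2.71173456e-01, -9.62529442e-01,
        -1.70417394e+02],
       [ 0.00000000e+00,  0.00000000e+00,  0.00000000e+00,
         1.00000000e+00]])}
[[0.002, 0.963, 0.271, 546.143], [-1.0, 0.001, 0.002, -89.505], [0.001, -0.271, 0.963, 500.259], [0.0, 0.0, 0.0, 1.0]]
carrier_nose [136.7 202.1] 0.96 [505.5 100. ]
carrier_handle [157.   92.1] 0.7 [479.2 260.4]
pivot [150.5 157.1] 0.83 [489.1 153.3]
pulley_cap [111.2 102.3] 0.69 [547.4 209.4]
[[0.0, 0.963, 0.271, 546.446], [-1.0, 0.0, 0.002, 159.755], [0.002, -0.271, 0.963, 500.463], [0.0, 0.0, 0.0, 1.0]]
carrier_nose [133.7 354.1] 0.81 [510.5 101.1]
carrier_handle [156.4 247.4] 0.76 [479.7 266.9]
pivot [148.1 322. ] 0.64 [492.6 153.8]
pulley_cap [106.9 284.8] 0.67 [551.6 204.7]
5.125
```

View pics/w_hold.png

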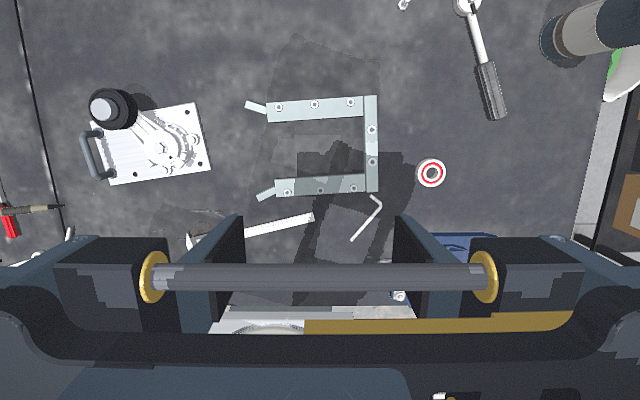

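View pics/w_carr.png

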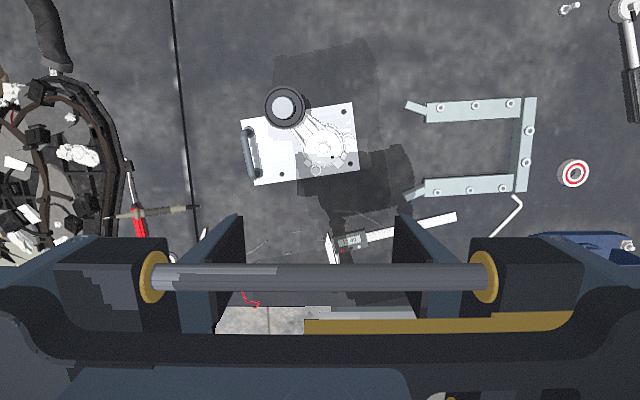

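The first wrist view shows the holder's rails at rows 95–195 and cols 250–378, with the mouth facing left. In the second, the carrier is at (145, 300) and tilted about 10°. I'll take closer views of both for sub-mm picking.

Run:
```python
from h import *
q=R.from_euler('x',180,degrees=True).as_quat()
for tag,p in (("hold2",[415,-85,100]),("carr2",[420,185,150])):
    manip.move_to(p,q); manip.dwell(0.2)
    C=cam_pose("wrist"); im=vision.get_image("wrist"); save(im,f"w_{tag}.png"); np.save(f"pics/{tag}.npy",C[2])
    for n in ("holder","carrier_nose","carrier_handle","pivot","pulley_cap"):
        for d in vision.place_of(n,"wrist")[:1]:
            print(n,np.round(d["at"],1),round(d["confidence"],2),at_z("wrist",*d["at"],HZ[n],C)[:2].round(1))
    c=im[5:215,190:455] if tag=="hold2" else im[20:215,180:450]
    print(c.shape); save(cv2.resize(c,None,fx=2.9,fy=2.9,interpolation=cv2.INTER_CUBIC),tag+"_crop.png")
print(manip.sense()["clock"])
```

```text
pivot [114.8   0.3] 0.92 [491.2 153. ]
(210, 265, 3)
carrier_nose [ 98.4 402.4] 0.71 [508.7  99.8]
carrier_handle [131.5 224.4] 0.65 [478.5 268.9]
pivot [113.7 354.2] 0.79 [493.9 153.4]
pulley_cap [ 32.5 287. ] 0.83 [552.3 207.7]
(195, 270, 3)
8.475
```

View pics/hold2_crop.png

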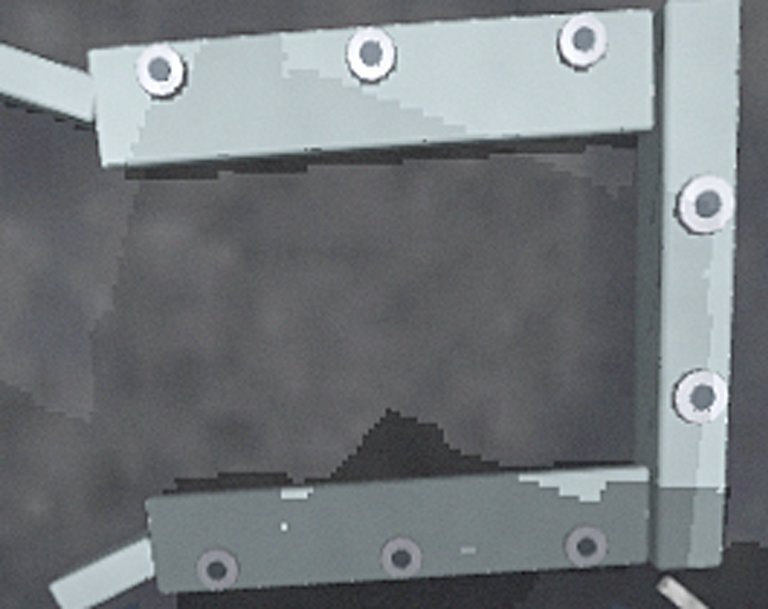

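View pics/carr2_crop.png

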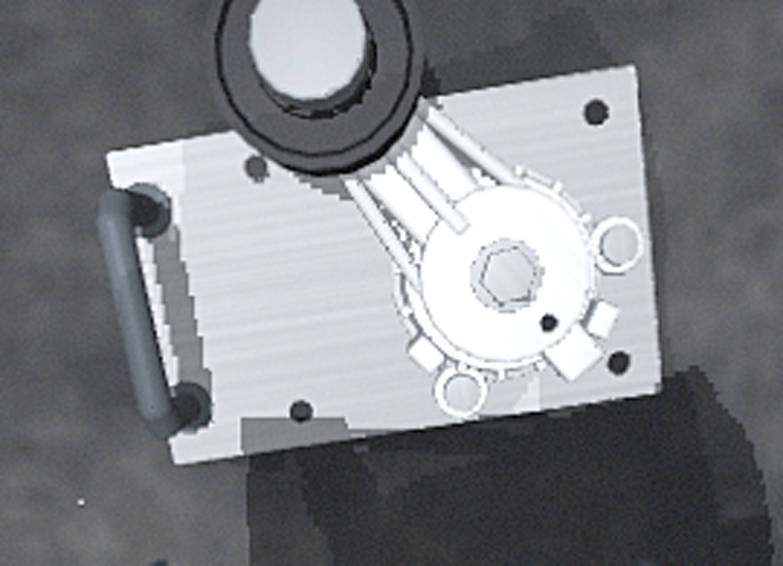

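The crops show the holder's lip corners and the plate's four corners clearly. I'll fit the given models to these picks.

```bash
cat > fit.py <<'E'
from h import *
def fit(mod,img):
    mod=np.array(mod,float);img=np.array(img,float); m0,i0=mod.mean(0),img.mean(0)
    a,b=mod-m0,img-i0
    th=np.arctan2((a[:,0]*b[:,1]-a[:,1]*b[:,0]).sum(),(a*b).sum())
    Rm=np.array([[np.cos(th),-np.sin(th)],[np.sin(th),np.cos(th)]]); t=i0-Rm@m0
    sc=np.sqrt((b**2).sum()/(a**2).sum())
    return th,t,Rm,sc,(img-(mod@Rm.T+t))
E
python3 - <<'E'
from fit import *
def pts(tag,uv,z,r0,c0):
    K,k1,_=cam_pose("wrist"); C=(K,k1,np.load(f"pics/{tag}.npy"))
    return [at_z("wrist",r0+(v+.5)/2.9-.5,c0+(u+.5)/2.9-.5,z,C)[:2] for u,v in uv]
H=pts("hold2",[(101,166),(653,130),(88,51),(651,10),(148,500),(648,468),(165,592),(648,562)],18,5,190)
M=[(-75,46),(75,46),(-75,76),(75,76),(-75,-46),(75,-46),(-75,-76),(75,-76)]
th,t,Rm,sc,res=fit(M,H); print("holder deg",np.degrees(th),t,sc); print(res.round(1).tolist())
P=pts("carr2",[(107,153),(637,66),(662,393),(176,465)],8,20,180)
Mp=[(-180,55),(0,55),(0,-55),(-180,-55)]
tp,tt,Rp,sc,res=fit(Mp,P); print("plate deg",np.degrees(tp),"nose",tt,sc); print(res.round(1).tolist())
for n,p in dict(handle=(-170,0),pivot=(-55,-5),cap=(-100.9,60.5)).items(): print(n,(Rp@p+tt).round(1))
print("nose goal",(Rm@[75,0]+t).round(1))
hb=pts("carr2",[(112,205),(163,425)],46,20,180);print("handle ends",np.round(hb,1))
np.savez("fit.npz",th=th,t=t,tp=tp,tt=tt)
# cross-check top view holder
C=cam_pose("top"); print("top proj",[np.round(proj("top",np.append(Rm@m+t,18),C),1).tolist() for m in M[2:4]+M[6:]])
E
```

```text
holder deg -85.9302570483077 [487.85795252 -87.98556972] 0.9893447199415825
[[0.7, -0.2], [-0.3, 0.7], [-0.7, -0.8], [-1.0, 1.3], [0.1, -0.8], [-0.5, 1.1], [1.3, -2.0], [0.6, 0.7]]
plate deg -81.38189285850919 nose [505.961892    98.43874097] 0.9922536317978176
[[-0.4, -0.8], [-0.4, 0.6], [0.2, 0.8], [0.6, -0.6]]
handle [480.5 266.5]
pivot [492.8 152.1]
cap [550.7 207.3]
nose goal [ 493.2 -162.8]
handle ends [[513.8 271.5]
 [447.  260.8]]
top proj [[212.0, 308.1], [206.3, 368.9], [274.9, 314.0], [269.0, 376.1]]
```

```bash
cat >> h.py <<'E'
def quat(deg): # tool down, tool y along heading deg (world)
    return (R.from_euler('z',deg+90,degrees=True)*R.from_euler('x',180,degrees=True)).as_quat()
def st(l=""):
    s=manip.sense(); print(l,round(s["clock"],2),"pos",s["position"].round(1),"F",s["force"].round(1),"M",s["moment"].round(2),"w",round(s["gripper_width"],3)); return s
E
python3 - <<'E'
from fit import *
f=np.load("fit.npz"); th,t,tp,tt=float(f["th"]),f["t"],float(f["tp"]),f["tt"]
rot=lambda a:np.array([[np.cos(a),-np.sin(a)],[np.sin(a),np.cos(a)]])
g=rot(tp)@[-170,0]+tt
q=quat(np.degrees(tp))
manip.move_to([*g,110],q); manip.move_l([*g,27],feed=120); st("down")
eoat.close(f_grip=45); st("grip")
g2=rot(th)@[-130-170,0]+t
manip.move_l([*g2,27],rot=quat(np.degrees(th)),feed=80); manip.dwell(.2); st("aligned")
C=cam_pose("wrist"); im=vision.get_image("wrist"); save(im,"w_al.png"); np.save("pics/al.npy",C[2])
for n in ("carrier_nose","carrier_handle","pivot","pulley_cap","holder"):
    for d in vision.place_of(n,"wrist")[:1]:
        print(n,np.round(d["at"],1),round(d["confidence"],2),(rot(-th)@(at_z("wrist",*d["at"],HZ[n],C)[:2]-t)).round(1))
# predicted pixels
for m,z in (((-75,46),18),((-75,-46),18),((-130,55),8),((-130,-55),8)): print(m,np.round(proj("wrist",np.append(rot(th)@m+t,z),C),1))
im2=im[0:260,130:560]
save(cv2.resize(im2,None,fx=1.85,fy=1.85,interpolation=cv2.INTER_CUBIC),"al_crop.png")
E
```

```text
down 9.83 pos [480.8 266.5  27.7] F [-0.4  0.1  0. ] M [ 0.04  0.01 -0.03] w 1.001
grip 11.04 pos [480.5 266.5  27. ] F [0.1 0.4 0.4] M [-0.15 -0.03  0.02] w 0.107
aligned 12.1 pos [466.5 211.4  27. ] F [-0.7 -2.9  1. ] M [-0.58  0.11 -0.08] w 0.108
carrier_nose [224.9 559.1] 0.88 [-130.5    0.2]
carrier_handle [253.  318.5] 0.92 [-3.008e+02  3.000e-01]
pivot [265.1 526.1] 0.61 [-184.9   -5.6]
pulley_cap [151.8 489.4] 0.71 [-231.7   60.7]
(-75, 46) [165.5 669.9]
(-75, -46) [291.2 630.4]
(-130, 55) [148.  582.2]
(-130, -55) [296.  546.8]
```

View pics/al_crop.png

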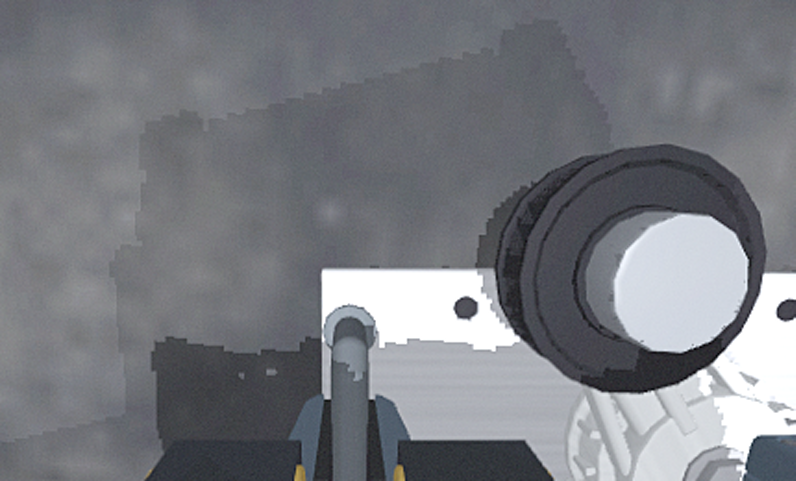

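The grip is good. The plate lies square to the tool, with its upper edge level at crop row 269, and the nose network agrees with the fit to 0.5 mm. Now I'll insert it in steps while watching the force.

```bash
cat > ins.py <<'E'
from fit import *
f=np.load("fit.npz"); th,t=float(f["th"]),f["t"]
rot=lambda a:np.array([[np.cos(a),-np.sin(a)],[np.sin(a),np.cos(a)]])
H=lambda v:rot(th)@np.array(v,float)+t
toH=lambda p:rot(-th)@(np.array(p)[:2]-t)
def go(x,y=0,feed=60,z=27,dwell=.1):
    manip.move_l([*H([x-170,y]),z],feed=feed); manip.dwell(dwell)
    s=manip.sense(); F=rot(-th)@s["force"][:2]
    print(x,round(s["clock"],2),"F_h",F.round(1),"Fz",round(s["force"][2],1),"M",s["moment"].round(2),"pos_h",(toH(s["position"])+[170,0]).round(1)); return F
E
python3 - <<'E'
from ins import *
for x in (-100,-80,-65,-50,-30,0,30,55,65):
    F=go(x)
    if np.hypot(*F)>25: print("STOP"); break
E
```

```text
-100 13.15 F_h [ 1.6 -0.5] Fz -2.2 M [-0.42 -0.02  0.  ] pos_h [-100.   -0.]
-80 13.73 F_h [2.4 0.3] Fz -2.6 M [-0.41 -0.06  0.03] pos_h [-79.9  -0.1]
-65 14.23 F_h [2.5 0.9] Fz -2.1 M [-0.4  -0.02 -0.03] pos_h [-64.8  -0. ]
-50 14.73 F_h [ 1.9 -0.2] Fz -1.7 M [-0.3  -0.03 -0.05] pos_h [-49.8  -0. ]
-30 15.32 F_h [ 2.  -0.5] Fz -1.9 M [-0.24 -0.02 -0.05] pos_h [-29.9   0. ]
0 16.07 F_h [2.1 0.3] Fz -2.5 M [-0.28 -0.03 -0.08] pos_h [-0. -0.]
30 16.82 F_h [1.9 0.4] Fz -2.7 M [-0.24 -0.03 -0.  ] pos_h [30. -0.]
55 17.48 F_h [ 2.3 -0.3] Fz -4.2 M [-0.22  0.02 -0.02] pos_h [55. -0.]
65 17.9 F_h [ 1.4 -0. ] Fz -3.9 M [-0.27 -0.03  0.02] pos_h [65.1  0. ]
```

Run:
```python
from ins import *
for x in np.arange(68,84,1.0):
    F=go(x,feed=40)
    if abs(F[0])>18 or abs(F[1])>18: break
```

```text
68.0 18.25 F_h [ 1.4 -0.7] Fz -3.0 M [-0.24 -0.03 -0.04] pos_h [68. -0.]
69.0 18.6 F_h [0.3 0.2] Fz -2.8 M [ 0.05 -0.01  0.  ] pos_h [69. -0.]
70.0 18.95 F_h [-0.3 -1.1] Fz -2.6 M [0.06 0.05 0.  ] pos_h [70. -0.]
71.0 19.3 F_h [ 0.7 -0.1] Fz -3.4 M [-0.09  0.01 -0.03] pos_h [71.1  0. ]
72.0 19.65 F_h [1.1 1. ] Fz -2.2 M [-0.13  0.02 -0.01] pos_h [72.1  0. ]
73.0 20.0 F_h [ 1.1 -0.7] Fz -2.3 M [-0.04  0.08 -0.03] pos_h [73.1  0. ]
74.0 20.35 F_h [0.2 0.7] Fz -2.6 M [-0.07  0.05 -0.04] pos_h [74.1 -0. ]
75.0 20.7 F_h [-0.3  0.3] Fz -3.1 M [-0.03  0.05  0.05] pos_h [75.1 -0. ]
76.0 21.05 F_h [-10.9   2.6] Fz -0.6 M [ 2.06 -0.29 -0.03] pos_h [75.3  0.5]
77.0 21.4 F_h [-24.6   5.1] Fz 3.4 M [ 4.18 -0.41 -0.12] pos_h [75.5  0.6]
```

The plate is home: contact builds at 75.2 mm, reaching 25 N at the 77 mm command. Now I'll release it, look again and go for the cap.

Run:
```python
from ins import *
F=go(76.3,feed=40)
eoat.open_gripper()
manip.move_l([*H([-95,0]),120],feed=200)
d=np.degrees(th)
c=H([-25.9,60.5])
manip.move_to([*(c+[-60,0]),150],quat(d+35)); manip.dwell(.2)
for cam in ("wrist","top"):
    C=cam_pose(cam); im=vision.get_image(cam); save(im,cam+"_home.png")
    for n in ("carrier_nose","carrier_handle","pivot","pulley_cap"):
        for k in vision.place_of(n,cam)[:1]:
            print(cam,n,np.round(k["at"],1),round(k["confidence"],2),toH(at_z(cam,*k["at"],HZ[n],C)).round(1))
st()
```

```text
76.3 21.75 F_h [-15.8   2.4] Fz 0.5 M [ 2.63 -0.35 -0.03] pos_h [75.4  0.5]
wrist carrier_nose [234.5 393.1] 0.6 [72.1  0.7]
wrist carrier_handle [154.5 261.5] 0.94 [-95.6   1.3]
wrist pivot [227.9 358.6] 0.89 [19. -4.]
wrist pulley_cap [151.8 366.4] 0.55 [-25.2  58.8]
 25.11 pos [486.4 -57.9 150. ] F [-0.  -0.4 -0.2] M [-0.04 -0.05  0.01] w 1.002
```

View pics/wrist_home.png

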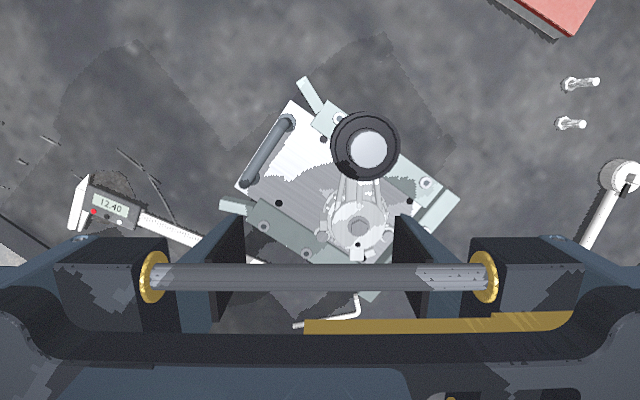

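The plate sits between the rails with its handle outside. The pulley cap is at (149, 367), in the rest position and within 2 mm of prediction. Now I'll grip the cap and wind the arm.

```bash
cat > wind.py <<'E'
from ins import *
d=np.degrees(th); PV=np.array([20,-5.])
def arm(phi,r=80): return H(PV+r*np.array([np.cos(np.radians(phi)),np.sin(np.radians(phi))]))
def swing(phi,feed=60,dw=.0,r=80,z=71):
    manip.move_l([*arm(phi,r),z],rot=quat(d+phi-90),feed=feed)
    if dw: manip.dwell(dw)
    s=manip.sense(); v=toH(s["position"])-PV; F=rot(-th)@s["force"][:2]; a=np.radians(phi)
    ft=F@[np.sin(a),-np.cos(a)]; fr=F@[np.cos(a),np.sin(a)]
    print("cmd",round(phi,1),"phi",round(np.degrees(np.arctan2(v[1],v[0])),2),"r",round(np.hypot(*v),1),"Ft",round(ft,1),"Fr",round(fr,1),"Fz",round(s["force"][2],1),"t",round(s["clock"],2),"w",round(s["gripper_width"],3)); return ft,fr
E
python3 - <<'E'
from wind import *
manip.move_l([*arm(125),100],rot=quat(d+35),feed=150)
manip.move_l([*arm(125),71],feed=100); st("down")
eoat.close(f_grip=55); st("grip")
for phi in (122,118,112,106,100,94,88,82,76,70,66):
    ft,fr=swing(phi,dw=.05)
    if abs(ft)>35 or abs(fr)>30: print("STOP"); break
E
```

```text
down 26.23 pos [546.1 -57.9  71.4] F [ 0.3 -0.3 -0. ] M [ 0.01 -0.02  0.04] w 0.999
grip 27.21 pos [546.5 -57.9  71. ] F [ 0.8 -0.5 -0.8] M [-0.06 -0.13  0.01] w 0.319
cmd 122 phi 122.49 r 80.1 Ft -6.5 Fr 2.8 Fz 3.7 t 27.51 w 0.313
cmd 118 phi 118.45 r 80.4 Ft -7.5 Fr 5.9 Fz 2.1 t 27.81 w 0.308
cmd 112 phi 112.44 r 80.5 Ft -7.9 Fr 5.4 Fz 1.3 t 28.15 w 0.31
cmd 106 phi 106.45 r 80.5 Ft -6.9 Fr 5.3 Fz 2.0 t 28.49 w 0.314
cmd 100 phi 100.45 r 80.5 Ft -7.6 Fr 4.0 Fz 2.7 t 28.83 w 0.313
cmd 94 phi 94.51 r 80.5 Ft -9.2 Fr 4.4 Fz 1.8 t 29.18 w 0.314
cmd 88 phi 88.55 r 80.5 Ft -9.3 Fr 5.0 Fz 2.0 t 29.52 w 0.31
cmd 82 phi 82.58 r 80.5 Ft -10.0 Fr 3.4 Fz 0.9 t 29.86 w 0.317
cmd 76 phi 76.64 r 80.5 Ft -11.0 Fr 2.1 Fz 0.4 t 30.2 w 0.313
cmd 70 phi 70.69 r 80.5 Ft -10.8 Fr 2.7 Fz 0.9 t 30.54 w 0.31
cmd 66 phi 66.72 r 80.5 Ft -11.3 Fr 1.5 Fz 0.2 t 30.84 w 0.311
```

Run:
```python
from wind import *
for phi in np.arange(64,54,-1.0):
    ft,fr=swing(phi,feed=30,dw=.1)
    if abs(ft)>28 or abs(fr)>25: break
```

```text
cmd 64.0 phi 64.81 r 80.5 Ft -10.9 Fr 2.1 Fz -0.5 t 31.19 w 0.312
cmd 63.0 phi 63.86 r 80.5 Ft -11.2 Fr 1.1 Fz 0.3 t 31.54 w 0.314
cmd 62.0 phi 62.85 r 80.5 Ft -11.9 Fr 1.2 Fz -0.2 t 31.89 w 0.314
cmd 61.0 phi 61.85 r 80.5 Ft -11.7 Fr 2.1 Fz -0.4 t 32.24 w 0.312
cmd 60.0 phi 60.87 r 80.5 Ft -11.6 Fr 1.1 Fz -0.4 t 32.59 w 0.31
cmd 59.0 phi 59.88 r 80.5 Ft -11.9 Fr 1.4 Fz -0.4 t 32.94 w 0.315
cmd 58.0 phi 58.98 r 80.5 Ft -13.0 Fr 0.5 Fz 1.1 t 33.29 w 0.316
cmd 57.0 phi 58.44 r 80.6 Ft -18.2 Fr 1.1 Fz 0.5 t 33.64 w 0.31
cmd 56.0 phi 58.11 r 80.6 Ft -27.2 Fr -0.0 Fz 0.7 t 33.99 w 0.312
cmd 55.0 phi 57.71 r 80.6 Ft -35.5 Fr -0.6 Fz 1.0 t 34.34 w 0.315
```

Force rises steeply past about 59°, so the arm is on its stop. I'll ease the push a little and check the plate and the bystanders.

Run:
```python
from wind import *
swing(56,feed=30,dw=.3)
for cam in ("wrist","top","scene"):
    C=cam_pose(cam); im=vision.get_image(cam); save(im,cam+"_end.png")
    for n in ("carrier_nose","carrier_handle","pivot","pulley_cap","oil_filter_mid","bearing_mid","ratchet_mid"):
        for k in vision.place_of(n,cam)[:1]:
            p=at_z(cam,*k["at"],HZ[n],C)
            print(cam,n,np.round(k["at"],1),round(k["confidence"],2),"H",toH(p).round(1),"W",p[:2].round(1))
swing(56,feed=30,dw=.1)
a=cv2.imread("pics/top_end.png")[100:300,180:480]; b=cv2.imread("pics/wrist_end.png")[:270]
a=cv2.resize(a,(480,320),interpolation=cv2.INTER_CUBIC); b=cv2.resize(b,(640,270)); cv2.imwrite("pics/end.png",np.vstack([cv2.copyMakeBorder(a,0,0,0,160,0),b]))
```

```text
cmd 56 phi 58.06 r 80.6 Ft -26.9 Fr -0.3 Fz 1.3 t 34.89 w 0.311
wrist carrier_nose [327.7 321.9] 0.43 H [ -2.4 -38.5] W [449.3 -88.3]
wrist pivot [326.7 322.5] 0.91 H [19.2 -6.2] W [ 483.  -107.6]
wrist pulley_cap [242.9 319.1] 0.81 H [62.7 63.2] W [ 555.4 -146. ]
wrist bearing_mid [237.2 511.2] 0.9 H [184.2 -51.1] W [ 449.9 -275.4]
wrist ratchet_mid [325.  323.2] 0.47 H [  5.2 -29.1] W [459.2 -95.2]
top carrier_nose [237.4 371.7] 0.61 H [75.4 -0.1] W [ 493.2 -163.2]
top carrier_handle [242.9 303.5] 0.58 H [-92.4   2.2] W [483.5   4.4]
top pivot [238.7 349.9] 0.6 H [16.8  1.7] W [ 490.7 -104.7]
top pulley_cap [208.2 370. ] 0.6 H [67.4 66.5] W [ 559.  -150.5]
top oil_filter_mid [130.7 254. ] 0.57 H [-187.9  284.3] W [758.1 119.6]
top bearing_mid [253.2 421.3] 0.84 H [190.9 -49.3] W [ 452.2 -281.9]
scene carrier_nose [204.8 365.3] 0.64 H [74.9 -4.1] W [ 489.1 -163. ]
scene carrier_handle [226.7 347.4] 0.94 H [-98.3  -9.8] W [471.1   9.3]
scene pivot [200.8 363.1] 0.58 H [ 14.1 -13. ] W [ 475.9 -102.9]
scene pulley_cap [176.3 339.8] 0.86 H [67.  62.9] W [ 555.3 -150.4]
scene oil_filter_mid [226.  212.6] 0.68 H [-195.5  264.3] W [737.6 125.8]
scene bearing_mid [191.4 393.5] 0.48 H [165.1 -57.7] W [ 442.  -256.8]
scene ratchet_mid [164.9 340. ] 0.81 H [261.7 126.1] W [ 632.2 -340.1]
cmd 56 phi 58.04 r 80.6 Ft -26.4 Fr -0.3 Fz 3.1 t 36.44 w 0.313
```

View pics/end.png

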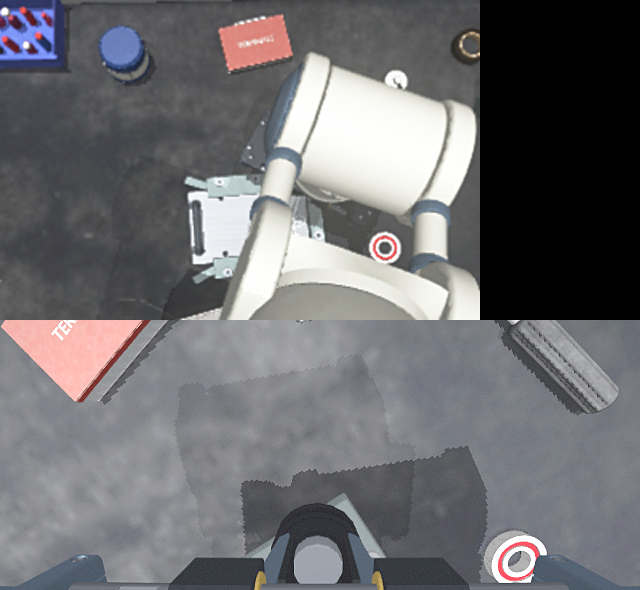

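View pics/scene_end.png

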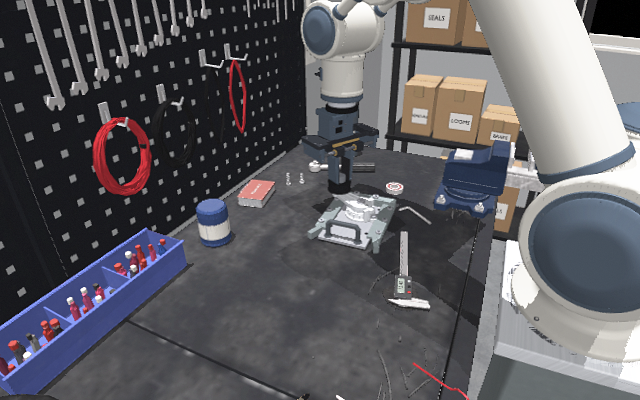

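Both outside cameras put the nose at 75 ± 0.5 mm, the cap is held at the stop, and the filter, bearing and ratchet haven't moved. I'm handing in.

```bash
python3 -c "
from wind import *
st(); ticket.hand_in(); "
```

```text
36.44 pos [ 555.6 -146.    71.4] F [12.9 23.   3.1] M [ 4.76 -2.69  0.03] w 0.313
the job is handed in; nothing more can be done
```

The carrier plate is fully home in the holder, and the pulley arm is wound clockwise to its stop. The gripper is still holding it there by the dust cap, ready for your locking pin. I handed in at 36.4 s of the 64 s allowed.

- **Plate home:** I gripped the handle and slid the plate in until it met the end stop at about 75.2 mm, pressing to 25 N. After winding, the top and scene cameras put the nose at 75.4 and 74.9 mm (75 is home).
- **Arm at its stop:** the push on the cap grew smoothly to about 12 N, then rose steeply to 35 N over the last 3° commanded, so the stop was reached. I eased it to about 27 N to hold.
- **Filter, bearing and ratchet:** the camera positions match those from the start within camera error for all three, except one reading. The scene camera put the bearing about 19 mm off, at low confidence; the wrist camera had it within 2 mm of its starting place and the top camera within 5 mm.
- **Disagreements:** the stop was felt at about 59° from the hand's position rather than the nominal 60°, and the hold reads 58°. I put this down to the plate's play in the slot and give in the arm and grip. In the last check, the wrist camera's nose and ratchet readings and the scene camera's handle and pivot readings were well off. The gripper was blocking the wrist view, so I relied on the top and scene nose readings instead.

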